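Slide the loaded bottle crate home into its bench bay

TASK

Push the loaded bottle crate across the bench into its parking bay, the low metal U-shaped dock to its left, until it is fully home: square and up against the back stop, both bottles still standing in it. Push slowly with the fingertips low on its base band so that it slides and never tips; do not push on the slatted top, carrying bow or bottles, and do not grip, lift or carry anything. Leave the other things on the bench where they are, and finish clear of the crate.

Things in the scene. Friction and masses are not known exactly. Their poses are not given: they have to be found in the camera images.
- crate: Narrow loaded grey crate, loose, 84 mm deep (x) by 170 wide (y). Origin: centre of its underside; x points to the bay (roughly to the robot's left), z up. Lowest 45 mm: plain base band, to be pushed; above it, set in 4 mm, the slatted top. About 0.9 kg on a rubber sole: slides at 5 to 11 N, slow and pushed 10 to 35 mm above the bench; pushed higher it may tip. Spread fingers steer it.
- crate_top: The crate's slatted top (45 to 95 mm above its underside) and, over the middle in the plane x = 0, its carrying bow (160 mm wide, up to 191 mm high). Rigidly part of the crate and in the same frame as crate. Not to be pushed on.
- crate_face (a point): Centre of the base band's face that looks away from the bay (roughly to the robot's right), the face to push: flat and upright, 170 mm wide, 45 mm high. The point is 22 mm above the bench, 42 mm from the crate's origin towards its -x; axes as the crate's.
- bay: Fixed low aluminium dock left of the crate, 30 mm high, mouth to the right. Origin: on the bench, under the centre of a crate fully home; x (world +y within 0.15 rad) from mouth to back stop. Stop face at x = +42 mm. Cheeks 184 mm apart inside, straight from x = -22 to +42 mm; lead-ins flare 14 mm a side to x = -47 mm. The crate starts 150 to 200 mm short of home, up to 30 mm aside, 0.25 rad askew.
- tall_bottle: Full screw-cap bottle standing loose in the crate's +y half (nearer the robot), 68 mm diameter, 148 mm tall; origin at the centre of its underside, 8 mm above the crate's underside.
- short_bottle: Full screw-cap bottle standing loose in the crate's -y half (farther from the robot), 60 mm diameter, 128 mm tall; origin at the centre of its underside, 8 mm above the crate's underside.
- brown_bottle: Bystander: small brown bottle, 46 mm diameter, 92 mm tall, right rear, near the tube rack; origin under its centre.
- white_bottle: Bystander: small white bottle, 50 mm diameter, 84 mm tall, behind the bay's back stop; origin under its centre.
- timer: Bystander: bench timer lying flat, 60 x 66 x 17 mm, near right; origin under its centre.
- dish: Bystander: round covered dish, 92 mm diameter, 17 mm high, far right; origin under its centre.
- flask: Bystander: flat culture flask lying down, 120 x 62 x 41 mm, near left; origin under its centre.
- tip_box: Bystander: box of pipette tips, 90 x 122 x 87 mm, far left; origin under its centre.

How it is judged (in metres and radians):
On the way:
1. the crate, still flat on the bench, is being pushed into the bay's mouth by the fingers (x of crate in the frame of bay above -0.075 m and angle between crate's own z axis and vertical below 0.06 rad and contact force between the fingers and crate above 0.5 N), for 0.1 s.
At the end, for the whole second after the job is handed in: The crate stands flat and still in the bay, within 5 mm of the back stop, between the cheeks and square to the bay within 0.06 rad, with both bottles standing upright on its floor (x of crate in the frame of bay between -0.005 and 0.004 m and y of crate in the frame of bay between -0.012 and 0.012 m and angle between the x axis of crate and the x axis of bay, either way round below 0.06 rad and angle between crate's own z axis and vertical below 0.03 rad and height (world z) of crate below 0.004 m and linear speed of crate below 0.01 m/s and angle between each of tall_bottle, short_bottle's own z axis and vertical below 0.12 rad and z of each of tall_bottle, short_bottle in the frame of crate below 0.013 m); the robot touches nothing.
It fails at once if the crate tips by more than 0.12 rad (7 degrees) (angle between crate's own z axis and vertical above 0.12 rad).
It fails at once if the crate or a bottle in it is lifted, or a bottle falls over (height (world z) of crate above 0.01 m or z of any of tall_bottle, short_bottle in the frame of crate above 0.025 m or angle between any of tall_bottle, short_bottle's own z axis and vertical above 0.3 rad).
It fails at once if the crate is knocked along faster than 0.3 m/s (linear speed of crate above 0.3 m/s).
It fails at once if the robot pushes on the slatted top, the bow or a bottle with more than 2 N (contact force between any of the arm, the fingers and crate_top above 2 N or contact force between any of the arm, the fingers and tall_bottle above 2 N or contact force between any of the arm, the fingers and short_bottle above 2 N).
It fails at once if a bystander is moved by more than 15 mm or knocked over (distance of any of brown_bottle, white_bottle, timer, dish, flask, tip_box from where it was at the start of the episode above 0.015 m or angle between any of brown_bottle, white_bottle, timer, dish, flask, tip_box's own z axis and vertical above 0.3 rad).
It also fails if it takes over 54 s, if anything falls off the work surface, if the arm or the gripper's body presses on something with over 40 N, if the wrist force passes 120 N, or if a joint passes its speed limit or range.

ROBOT

A 6-joint arm with a two-finger parallel gripper is mounted at the origin on a cart in front of the work surface, level with it; the furniture and walls round the work are solid. World frame = base frame: x ahead of the robot, y to its left, z up, the work surface at z = 0. Lengths are in mm, angles in rad, forces in N, time in s.
With the tool pointing down it reaches from about 350 to 1000 mm from the base axis. Payload 7.1 kg.
Tool frame: the origin (TCP) lies midway between the tips of the shut fingers; the grasp point (between the pads) lies 19 mm behind it; z points along the fingers, x is the direction in which the jaws open and shut, and the axes are right-handed (so a half turn about z gives the same grasp; the last joint's range is limited). The gripper opens to 85 mm and grips with 20 to 120 N. Pads are 22 mm wide; open, the fingers measure 114 mm over their backs; the gripper's body (76 mm by 85 mm) begins 54 mm behind the grasp point. The pads swing forward as they close: fully open they stand 13 mm farther back than shut.
Start: joints at [-1.189, 0.423, 1.63, -0, 1.089, -0.019], TCP at [243.862, -575.444, 231.319] pointing down, gripper open.
Joint ranges: [-3, 3], [-0.9, 2.11], [0.09, 2.58], [-1.31, 4.45], [0.11, 2.69], [-2.54, 2.54]. Speed limits (rad/s): [2.39, 2.39, 3.01, 3.14, 3.14, 3.14].

INTERFACE

Orientations are given as a rotation vector (axis times angle).
In Python, from rig import bot, imaging, ticket, models gives the robot as it stands.
- The arm moves only by the tool jog_arm, never from a script. Its arguments are lists of equal length, an entry for each row: "travel": the shift along the tool's x, y, z in m, a list of three; "twist": the turn, a rotation vector about the tool's x, y, z in degrees, a list of three. In form: {"travel": [[tx, ty, tz], ...], "twist": [[wx, wy, wz], ...]}. A call has 1 to 12 rows; each row shifts and turns the commanded pose from where the row before left it, along the tool's axes as they then stand; what a row does not reach is not made up. A row lasts 1/10 s, in which the tool goes at most 50 mm and 8.59 degrees, less where a joint would pass 70% of its speed; a pose out of reach is approached as far as the arm can. A call with a gripper value outside its range is refused whole. "claw" is the finger opening in m, from 0 to 0.0854, set as the call begins (left out, the last holds). The fingers move at their own pace and stop on an object; "squeeze" is the grip in N (left out, the last holds). Time passes only in rows, so rows that do not move let the fingers close. It gives the time, the measured TCP pose, the force and the opening at its end, in the units of the state.
- bot.read_state(): the state, without advancing time (a new reading comes with each control period).
- imaging.camera(name): name is "side" or "top" or "wrist"; returns a dict with "pixels" (384x512x3 uint8, red, green, blue), "mtx" (3x3 intrinsics, pixels), "rvec" (rotation vector, rad) and "tvec" (3), from world to camera coordinates, as OpenCV has them. Camera axes: x right, y down, z forward; pixel columns grow to the right and rows downward; lengths in mm; the calibration is good to about 2 mm. A picture is of the moment at which its call begins. There is no depth.
- ticket.job_done(): hands the job in, once; it reports no verdict.
Trained networks look in a picture, given as the dict that the camera call returned (one of the last four; its "shot" number tells which), for a name from the list of things; names that differ only in an ending like _2 or _b are one class to them, and where a whole thing is asked for, a point or a joint stands for the part that bears it (a point fixed in the world has none). Each returns a list of dicts, best first, with "conf" (0 to 1); they miss things now and then, are a little off and sometimes report something else, mostly with a low value. They report only what shows in the picture. A call takes as long as a camera call.
- models.look_for(picture, query): "box" ([left, top, right, bottom] in pixels, round what is visible of it).
- models.silhouettes(picture, query): "mask" (384x512 bool, what is visible of it) and "box" ([left, top, right, bottom] in pixels, round what is visible of it).
- models.spot_point(picture, query): "xy" ([column, row] in pixels: a listed point, or the origin of a listed thing).
The state is a dict: "clock": time; "joint_positions": joint angles; "dq": joint speeds; "effort": joint torques, N m; "tcp_pos": TCP position; "eef_rot": TCP orientation; "ft_force": force on the tool from outside, world axes, zero at the start; "ft_torque": the same for the moment, N m; "gripper_width": finger opening in mm.
Only numpy, scipy, OpenCV 4.12 (cv2) and the standard library are available. Lean on these libraries where they do the work, as an engineer would, in place of code of your own. Each camera call takes 0.05 s, during which the arm holds its last target.

## Working session

There is one attempt and no reset: what is moved stays moved. The work goes in short steps, Python scripts to look and compute and a tool call to move; the robot and the scene stay as the last step left them, time stands still between calls to the robot, and variables do not carry over. Pictures are saved under pics/ and viewed, and the job is handed in when it is done.

Besides the shell and the picture viewer there is one more tool, called after ">>>" by a JSON object that holds its "api" and its "payload". jog_arm: Moves the arm, as the interface text tells. Its arguments: {"type":"object","properties":{"travel":{"type":"array","items":{"type":"array","items":{"type":"number"}}},"twist":{"type":"array","items":{"type":"array","items":{"type":"number"}}},"claw":{"type":"number"},"squeeze":{"type":"number"}},"required":["travel","twist"]}

```bash
ls; mkdir -p pics; python3 - <<'E'
from rig import bot, imaging, models
import cv2, pickle
s=bot.read_state(); print({k:s[k] for k in('clock','tcp_pos','eef_rot','gripper_width','ft_force')})
D={}
for n in('top','side'):
    p=imaging.camera(n); D[n]=p
    cv2.imwrite(f'pics/{n}0.png',p['pixels'][:,:,::-1])
    print(n,p['mtx'].tolist() if hasattr(p['mtx'],'tolist') else p['mtx'],p['rvec'],p['tvec'])
    for q in('crate','crate_face','bay','tall_bottle','short_bottle','flask','timer','white_bottle'):
        r=models.spot_point(p,q); print(q,[(x['xy'],round(x['conf'],2)) for x in r[:2]])
pickle.dump(D,open('d0.pkl','wb'))
E
```

```text
pics
{'clock': 0.0, 'tcp_pos': array([ 243.67249115, -574.93659135,  230.55128038]), 'eef_rot': array([-2.61841603e+00,  1.73434672e+00,  1.97592229e-03]), 'gripper_width': 85.17782160440656, 'ft_force': array([-1.31078658,  0.04534114,  0.44901449])}
top [[380.17078765651604, 0.0, 261.6899383840883], [0.0, 380.17078765651604, 194.35993959691152], [0.0, 0.0, 1.0]] [ 2.15186926 -2.0937742   0.18887073] [ 218.33654622  547.02260261 1091.69098781]
crate [([285.4, 201.2], 0.92)]
crate_face [([295.6, 199.0], 0.96), ([285.8, 200.5], 0.44)]
bay [([380.7, 158.2], 0.2)]
tall_bottle [([284.3, 213.0], 0.97)]
short_bottle [([377.2, 159.6], 0.58), ([288.6, 184.4], 0.48)]
flask [([148.6, 242.4], 0.81), ([139.8, 202.8], 0.4)]
timer [([369.8, 243.4], 0.8), ([285.8, 200.1], 0.65)]
white_bottle [([200.0, 186.0], 0.69)]
side [[419.7883599487987, 0.0, 254.04986539958145], [0.0, 419.7883599487987, 187.30396447272386], [0.0, 0.0, 1.0]] [ 0.23731458 -2.73242062  1.32262922] [ 564.21526474  -79.40907821 1618.51576121]
crate [([257.3, 178.4], 0.7)]
crate_face [([257.0, 168.8], 0.94)]
bay [([239.6, 203.2], 0.97)]
tall_bottle [([270.9, 175.8], 0.84)]
short_bottle [([247.1, 173.1], 0.89)]
flask [([277.6, 267.4], 0.65)]
timer [([294.4, 145.0], 0.73), ([235.1, 133.3], 0.34)]
white_bottle [([226.6, 222.6], 0.7), ([241.4, 206.8], 0.16)]
```

```bash
python3 - <<'E'
import pickle,cv2
D=pickle.load(open('d0.pkl','rb'))
t=D['top']['pixels'][120:300,100:420,::-1]; cv2.imwrite('pics/topz.png',cv2.resize(t,None,fx=2.5,fy=2.5,interpolation=cv2.INTER_CUBIC))
t=D['side']['pixels'][100:290,150:400,::-1]; cv2.imwrite('pics/sidez.png',cv2.resize(t,None,fx=3,fy=3,interpolation=cv2.INTER_CUBIC))
E
```

```text
(no output)
```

View pics/topz.png

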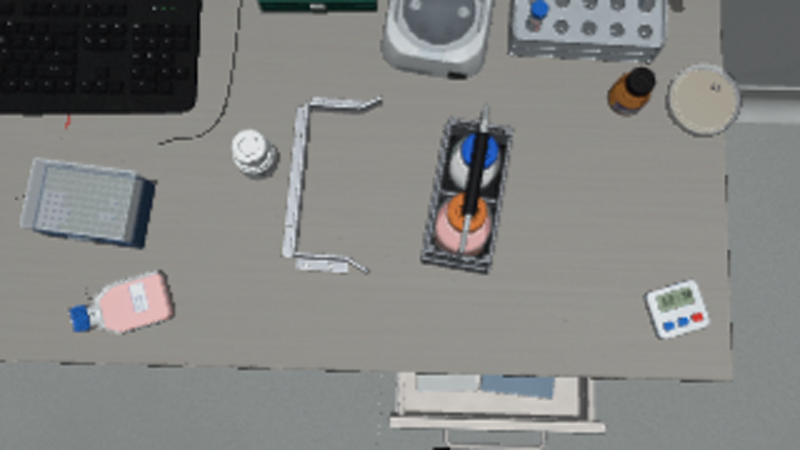

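View pics/sidez.png

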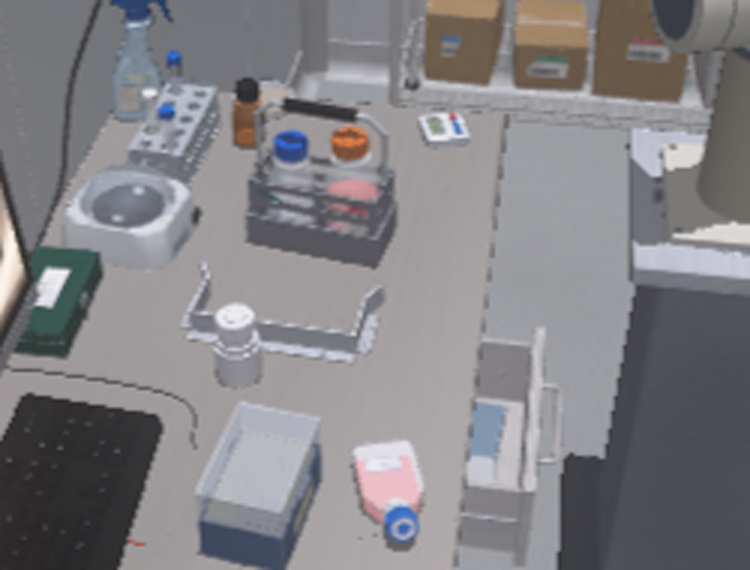

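```bash
python3 - <<'E'
import pickle,cv2
D=pickle.load(open('d0.pkl','rb'))
t=D['top']['pixels'][150:240,205:315,::-1]; cv2.imwrite('pics/topz2.png',cv2.resize(t,None,fx=7,fy=6.6,interpolation=cv2.INTER_CUBIC)[:594])
E
```

```text
(no output)
```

View pics/topz2.png

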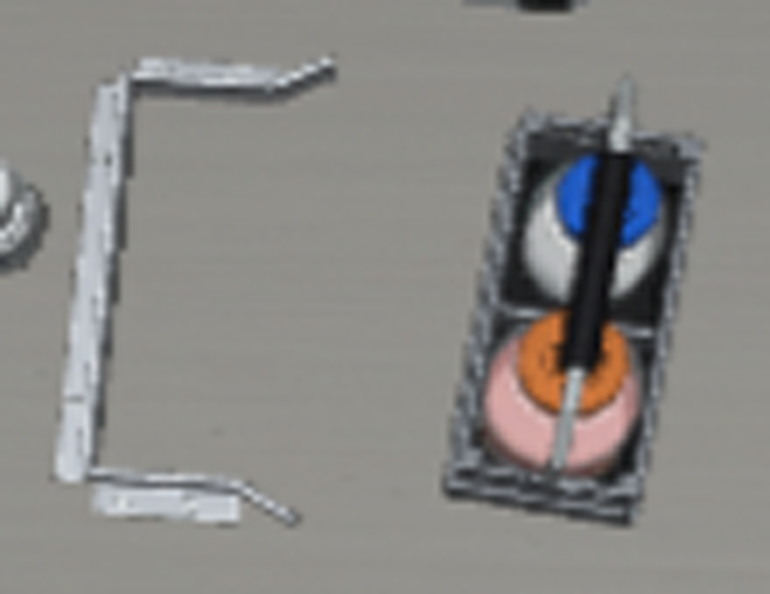

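```bash
cat >h.py <<'E'
import numpy as np,cv2
from scipy.optimize import least_squares
def proj(p,P):
    return cv2.projectPoints(np.asarray(P,float),np.asarray(p['rvec'],float),np.asarray(p['tvec'],float),np.asarray(p['mtx'],float),None)[0][:,0]
def back(p,uv,z):
    R=cv2.Rodrigues(np.asarray(p['rvec'],float))[0];t=np.asarray(p['tvec'],float)
    c=-R.T@t;d=R.T@np.linalg.inv(p['mtx'])@np.array([uv[0],uv[1],1.]);return c+d*(z-c[2])/d[2]
def T(pose,L):
    x,y,a=pose;L=np.asarray(L,float);c,s=np.cos(a),np.sin(a)
    return np.c_[x+c*L[:,0]-s*L[:,1],y+s*L[:,0]+c*L[:,1],L[:,2]]
def fit(p,L,uv,x0):
    r=least_squares(lambda q:(proj(p,T(q,L))-uv).ravel(),x0,x_scale=[10,10,.1])
    return r.x,np.abs(r.fun).max()
E
python3 - <<'E'
import pickle;from h import *
D=pickle.load(open('d0.pkl','rb'));p=D['top']
R=cv2.Rodrigues(p['rvec'])[0];print('cam',-R.T@p['tvec'])
px=lambda a:np.array(a,float)/[7,6.6]+[205,150]-.43
h=np.pi/2
# crate: local x->bay (+y world), local y -> -x world ("+y half nearer robot")
L=[(38,-81,95),(-38,-81,95),(-38,81,95),(38,81,95)]
print('crate',fit(p,L,px([(525,110),(703,145),(632,522),(447,490)]),[500,-50,h]))
L=[(42,-92,30),(42,92,30),(-22,-92,30),(-22,92,30),(-47,-106,30),(-47,106,30)]
print('bay',fit(p,L,px([(129,78),(92,470),(275,92),(240,487),(333,65),(297,518)]),[500,150,h]))
for n in D:
  for q,uv,z in (('crate',{'top':(285.4,201.2),'side':(257.3,178.4)}[n],0),('face',{'top':(295.6,199),'side':(257,168.8)}[n],22)):
    print(n,q,back(D[n],uv,z))
print(back(D['side'],(239.6,203.2),0))
for q,uv in dict(flask=(148.6,242.4),timer=(369.8,243.4),white=(200,186)).items(): print(q,back(p,uv,0))
E
```

```text
cam [ 333.08521711  224.04995014 1173.69060916]
crate (array([526.15655805, 159.70787784,   1.4054836 ]), np.float64(1.7708275780168208))
bay (array([549.43493098, 317.76814788,   1.52625371]), np.float64(0.8991031306160835))
top crate [530.44618871 158.87817254   0.        ]
top face [534.44953392 128.88323636  22.        ]
side crate [ 5.31880192e+02  1.60103252e+02 -1.13686838e-13]
side face [538.15504515 129.58706715  22.        ]
[ 5.67717952e+02  3.11347736e+02 -1.13686838e-13]
flask [390.82223175 576.63273163   0.        ]
timer [ 406.41499975 -101.70466029    0.        ]
white [571.73135495 428.88691829   0.        ]
```

```bash
cat >>h.py <<'E'
def ov(p,crate,bay,x0,y0,w,hh,s,fn):
    im=cv2.resize(np.ascontiguousarray(p['pixels'][y0:y0+hh,x0:x0+w,::-1]),None,fx=s,fy=s,interpolation=cv2.INTER_CUBIC)
    def pl(P,col,cl=True):
        q=((proj(p,P)+.5-[x0,y0])*s*16).astype(np.int32);cv2.polylines(im,[q],cl,col,1,cv2.LINE_AA,4)
    R=lambda a,b,z:[(a,-b,z),(-a,-b,z),(-a,b,z),(a,b,z)]
    if crate is not None:
        for a,b,z,c in((42,85,0,(0,255,255)),(42,85,45,(0,255,0)),(38,81,95,(0,0,255))): pl(T(crate,R(a,b,z)),c)
        pl(T(crate,[(0,-80,95),(0,-80,191),(0,80,191),(0,80,95)]),(255,0,255),False)
    for z,c in((0,(255,255,0)),(30,(255,0,0))):
        pl(T(bay,[(-47,-106,z),(-22,-92,z),(42,-92,z),(42,92,z),(-22,92,z),(-47,106,z)]),c,False)
    cv2.imwrite(fn,im)
E
python3 - <<'E'
import pickle;from h import *
D=pickle.load(open('d0.pkl','rb'))
c=[526.2,159.7,1.405];b=[549.4,317.8,1.526]
ov(D['top'],c,b,205,150,112,92,7,'pics/o1.png')
ov(D['side'],c,b,205,125,80,100,6,'pics/o2.png')
E
```

```text
(no output)
```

View pics/o1.png

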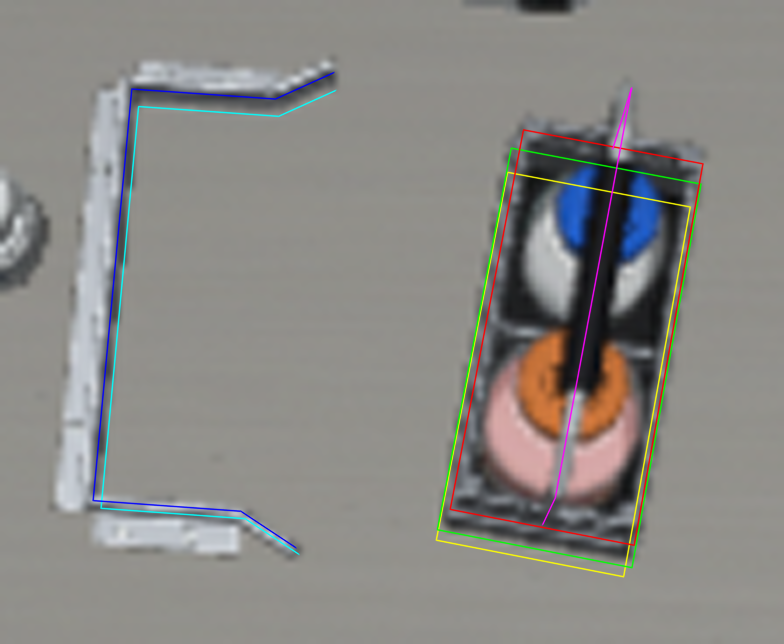

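View pics/o2.png

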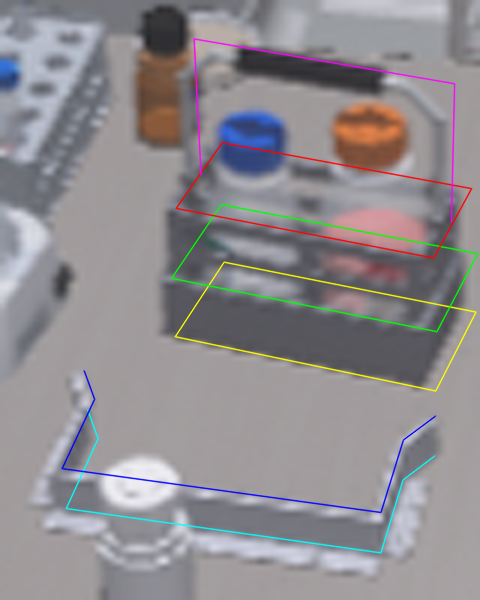

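>>> {"api": "jog_arm", "payload": {"travel": [[0,0,0],[0,0,0],[0,0,0],[0,0,0],[0,0,0],[0,0,0],[0,0,0],[0,0,0]], "twist": [[0,0,-7.2],[0,0,-7.2],[0,0,-7.2],[0,0,-7.2],[0,0,-7.2],[0,0,-7.2],[0,0,-7.2],[0,0,-7.2]], "claw": 0.085}}

```text
clock: 1.7
tcp_pos: [243.8, -575.4, 231.3]
eef_rot: [-3.132, 0.25, -0.0]
ft_force: [0.1, 0.1, 0.0]
gripper_width: 85.0
```

```bash
cat >>h.py <<'E'
def st():
    from rig import bot
    s=bot.read_state();R=cv2.Rodrigues(np.asarray(s['eef_rot'],float))[0]
    print('t',round(s['clock'],2),'tcp',np.round(s['tcp_pos'],1),'F',np.round(s['ft_force'],1),'q',np.round(s['joint_positions'],2))
    print('axes x',np.round(R[:,0],3),'y',np.round(R[:,1],3),'z',np.round(R[:,2],3),'xaz',round(float(np.arctan2(R[1,0],R[0,0])),3))
    return s,R
E
python3 - <<'E'
from h import *
s,R=st()
print(R.T@(np.array([517,60,231])-s['tcp_pos']))
E
```

```text
t 1.7 tcp [ 243.8 -575.4  231.3] F [0.1 0.1 0. ] q [-1.19  0.42  1.63  0.    1.09 -1.03]
axes x [ 0.987 -0.159  0.   ] y [-0.159 -0.987 -0.   ] z [ 0.  0. -1.] xaz -0.16
[ 1.68743830e+02 -6.70762319e+02  3.32719791e-01]
```

>>> {"api": "jog_arm", "payload": {"travel": [[0.012,-0.048,0],[0.012,-0.048,0],[0.012,-0.048,0],[0.012,-0.048,0],[0.012,-0.048,0],[0.012,-0.048,0],[0.012,-0.048,0],[0.012,-0.048,0],[0.012,-0.048,0],[0.012,-0.048,0],[0.012,-0.048,0],[0.012,-0.048,0]], "twist": [[0,0,0],[0,0,0],[0,0,0],[0,0,0],[0,0,0],[0,0,0],[0,0,0],[0,0,0],[0,0,0],[0,0,0],[0,0,0],[0,0,0]]}}

```text
clock: 2.9
tcp_pos: [481.0, -28.8, 231.7]
eef_rot: [3.131, -0.258, 0.001]
ft_force: [1.5, -1.4, -0.2]
gripper_width: 85.2
```

>>> {"api": "jog_arm", "payload": {"travel": [[0.012,-0.045,0],[0.012,-0.045,0],[0,0,0]], "twist": [[0,0,0],[0,0,0],[0,0,0]]}}

```text
clock: 3.2
tcp_pos: [521.0, 58.4, 231.7]
eef_rot: [-3.13, 0.251, -0.004]
ft_force: [-0.5, -0.0, -0.1]
gripper_width: 84.9
```

```bash
python3 - <<'E'
from h import *
s,R=st()
E
```

```text
t 3.2 tcp [521.   58.4 231.7] F [-0.5 -0.  -0.1] q [0.09 0.27 1.85 0.   1.01 0.25]
axes x [ 0.987 -0.159  0.002] y [-0.159 -0.987 -0.002] z [ 0.003  0.001 -1.   ] xaz -0.16
```

>>> {"api": "jog_arm", "payload": {"travel": [[0,0,0],[0,0,0],[0,0,0],[0,0,0],[0,0,0],[0,0,0]], "twist": [[7,0,0],[7,0,0],[7,0,0],[7,0,0],[7,0,0],[0,0,0]]}}

```text
clock: 3.8
tcp_pos: [517.9, 51.9, 230.0]
eef_rot: [-2.521, 0.214, -0.064]
ft_force: [0.3, -0.4, -0.3]
gripper_width: 84.9
```

```bash
python3 - <<'E'
from h import *
from rig import imaging
s,R=st()
print(R.T@[0,0,-100])
for n in('top','side','wrist'):
    p=imaging.camera(n);cv2.imwrite(f'pics/{n}1.png',p['pixels'][:,:,::-1])
E
```

```text
t 3.8 tcp [517.9  51.9 230. ] F [ 0.3 -0.4 -0.3] q [-0.26  0.33  1.94  0.71  1.07 -0.51]
axes x [ 0.986 -0.168 -0.003] y [-0.139 -0.806 -0.575] z [ 0.094  0.567 -0.818] xaz -0.169
[ 0.28598973 57.50918797 81.80838288]
```

View pics/side1.png

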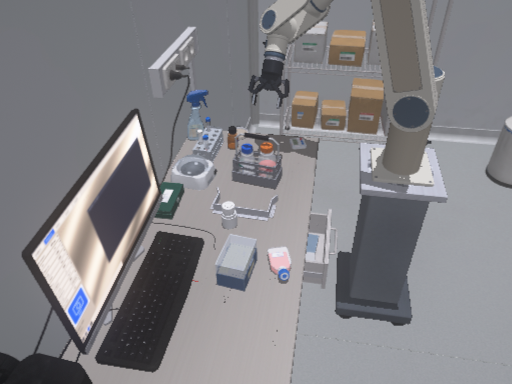

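View pics/top1.png

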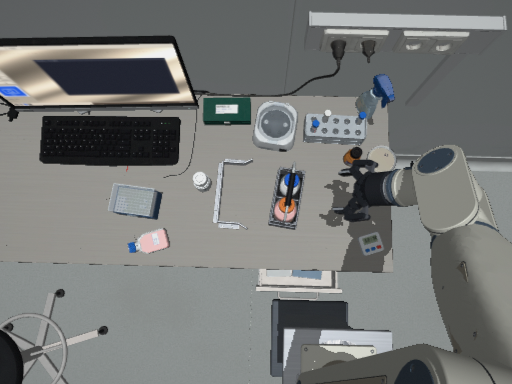

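View pics/wrist1.png

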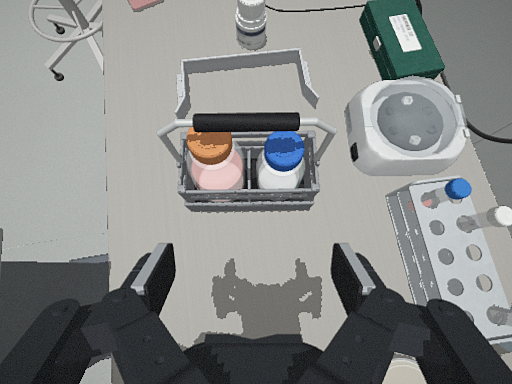

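```bash
python3 - <<'E'
from h import *
import pickle
from rig import imaging,models
D=pickle.load(open('d0.pkl','rb'))
for q in('brown_bottle','dish','timer'):
    for n in D:
        r=[]
    p=imaging.camera('side' if 0 else 'top') if q=='brown_bottle' else p
    r=models.spot_point(p,q); print(q,[(x['conf'],back(p,x['xy'],0).round()) for x in r[:2]])
p=imaging.camera('wrist');pickle.dump(p,open('w1.pkl','wb'))
c=[531,160,1.405];b=[551,318,1.526]
ov(p,c,b,150,30,190,190,4,'pics/o3.png')
E
```

```text
brown_bottle [(0.79, array([681., -43.,   0.])), (0.7, array([525., 154.,   0.]))]
dish [(0.8, array([ 679., -141.,    0.]))]
timer [(0.97, array([406., -91.,   0.]))]
```

View pics/o3.png

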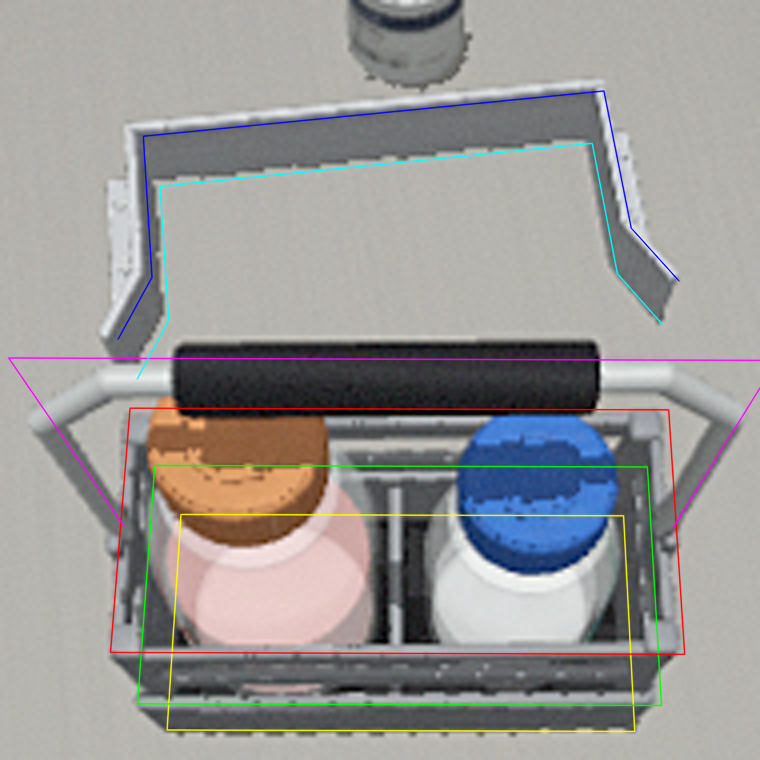

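>>> {"api": "jog_arm", "payload": {"travel": [[0,0.023,0.0327],[0,0.023,0.0327],[0,0.023,0.0327],[0,0.023,0.0327],[0,0.023,0.0327],[0,0,0],[0,0,0]], "twist": [[0,0,0],[0,0,0],[0,0,0],[0,0,0],[0,0,0],[0,0,0],[0,0,0]]}}

```text
clock: 4.9
tcp_pos: [518.5, 54.2, 31.6]
eef_rot: [-2.523, 0.208, -0.063]
ft_force: [1.1, -0.6, 0.5]
gripper_width: 85.0
```

```bash
python3 - <<'E'
from h import *
from rig import imaging
s,R=st()
p=imaging.camera('wrist');cv2.imwrite('pics/wrist2.png',p['pixels'][:,:,::-1])
p=imaging.camera('side');cv2.imwrite('pics/side2.png',cv2.resize(p['pixels'][80:230,170:330,::-1],None,fx=4,fy=4,interpolation=cv2.INTER_CUBIC))
E
```

```text
t 4.9 tcp [518.5  54.2  31.6] F [ 1.1 -0.6  0.5] q [-0.26  0.69  1.99  0.95  0.78 -0.89]
axes x [ 0.987 -0.163 -0.002] y [-0.135 -0.808 -0.574] z [ 0.092  0.567 -0.819] xaz -0.164
```

View pics/wrist2.png

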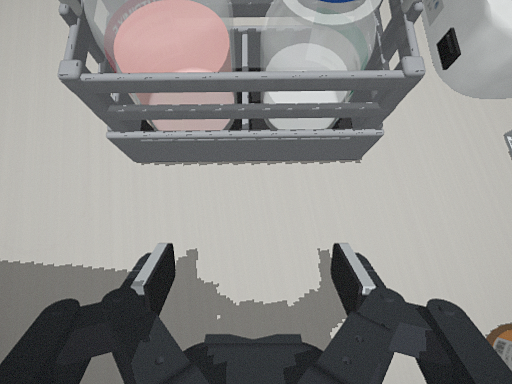

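View pics/side2.png

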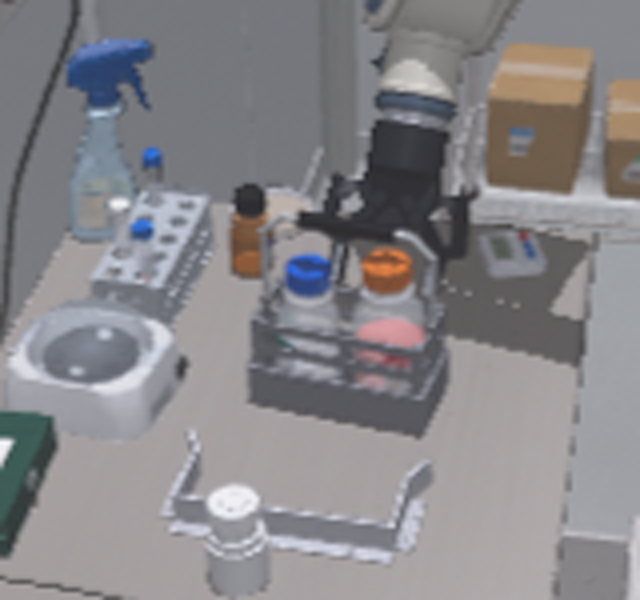

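>>> {"api": "jog_arm", "payload": {"travel": [[-0.0025,0.0075,0.0106],[-0.0025,0.0075,0.0106],[0,0,0],[0,-0.0041,0.0029],[0,-0.0082,0.0057],[0,-0.0082,0.0057],[0,-0.0082,0.0057],[0,-0.0041,0.0029],[0,-0.0041,0.0029],[0,0,0]], "twist": [[0,0,0],[0,0,0],[0,0,0],[0,0,0],[0,0,0],[0,0,0],[0,0,0],[0,0,0],[0,0,0],[0,0,0]]}}

```text
clock: 6.0
tcp_pos: [521.0, 99.4, 5.4]
eef_rot: [-2.523, 0.207, -0.065]
ft_force: [-0.4, -0.6, 0.3]
gripper_width: 84.9
```

```bash
python3 - <<'E'
from h import *
from rig import imaging
s,R=st()
p=imaging.camera('wrist');cv2.imwrite('pics/wrist3.png',p['pixels'][:,:,::-1])
E
```

```text
t 6.0 tcp [521.   99.4   5.4] F [-0.4 -0.6  0.3] q [-0.17  0.74  2.    1.06  0.72 -0.93]
axes x [ 0.987 -0.163 -0.   ] y [-0.134 -0.808 -0.574] z [ 0.093  0.566 -0.819] xaz -0.164
```

View pics/wrist3.png

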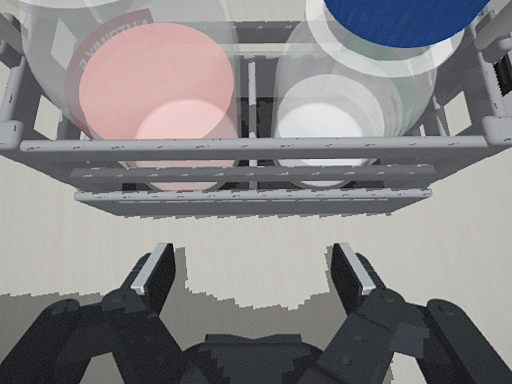

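>>> {"api": "jog_arm", "payload": {"travel": [[0,-0.0025,0.0017],[0,-0.0025,0.0017],[0,-0.0025,0.0017],[0,-0.0025,0.0017],[0,-0.0025,0.0017],[0,-0.0025,0.0017],[0,-0.0025,0.0017]], "twist": [[0,0,0],[0,0,0],[0,0,0],[0,0,0],[0,0,0],[0,0,0],[0,0,0]]}}

```text
clock: 6.75
tcp_pos: [524.4, 119.3, 5.6]
eef_rot: [-2.525, 0.208, -0.066]
ft_force: [-4.1, -10.1, 4.3]
gripper_width: 84.8
```

```bash
python3 - <<'E'
from h import *
from rig import imaging
s,R=st()
p=imaging.camera('wrist');cv2.imwrite('pics/wrist4.png',p['pixels'][:,:,::-1])
E
```

```text
t 6.75 tcp [524.4 119.3   5.6] F [ -4.1 -10.1   4.3] q [-0.13  0.74  2.    1.09  0.7  -0.92]
axes x [ 0.987 -0.163  0.   ] y [-0.134 -0.809 -0.573] z [ 0.094  0.565 -0.82 ] xaz -0.164
```

View pics/wrist4.png

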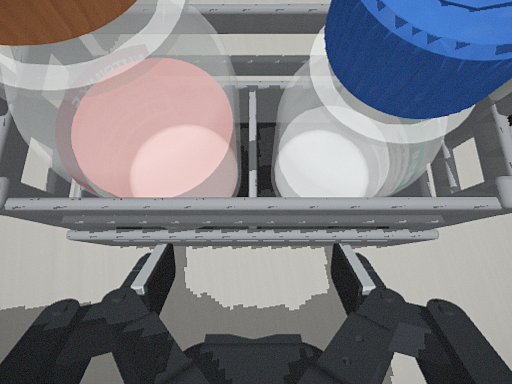

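>>> {"api": "jog_arm", "payload": {"travel": [[0,-0.0025,0.0017],[0,-0.0033,0.0023],[0,-0.0033,0.0023],[0,-0.0033,0.0023],[0,-0.0033,0.0023],[0,-0.0033,0.0023],[0,-0.0033,0.0023],[0,-0.0033,0.0023],[0,-0.0033,0.0023],[0,-0.0033,0.0023]], "twist": [[0,0,0],[0,0,0],[0,0,0],[0,0,0],[0,0,0],[0,0,0],[0,0,0],[0,0,0],[0,0,0],[0,0,0]]}}

```text
clock: 7.8
tcp_pos: [531.2, 157.5, 5.7]
eef_rot: [-2.525, 0.209, -0.067]
ft_force: [-1.3, -8.0, 1.1]
gripper_width: 85.2
```

```bash
python3 - <<'E'
from h import *
from rig import imaging
s,R=st()
f=np.array([np.cos(1.405),np.sin(1.405),0]);c=s['tcp_pos']+f*44;print(c)
b=[549.5,318,1.526]
p=imaging.camera('top');ov(p,[c[0],c[1],1.405],b,205,150,112,92,7,'pics/o4.png')
E
```

```text
t 7.8 tcp [531.2 157.5   5.7] F [-1.3 -8.   1.1] q [-0.05  0.74  1.99  1.13  0.68 -0.89]
axes x [ 0.986 -0.165  0.001] y [-0.135 -0.809 -0.572] z [ 0.095  0.564 -0.82 ] xaz -0.166
[538.50095149 200.91672134   5.67891961]
```

View pics/o4.png

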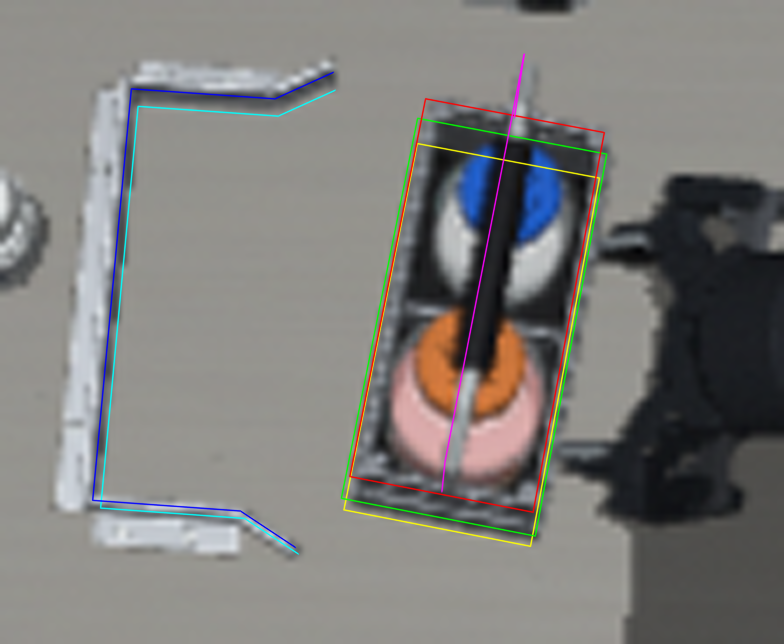

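>>> {"api": "jog_arm", "payload": {"travel": [[0,-0.0033,0.0023],[0,-0.0033,0.0023],[0,-0.0033,0.0023],[0,-0.0033,0.0023],[0,-0.0033,0.0023],[0.0003,-0.0033,0.0023],[0.0003,-0.0033,0.0023],[0.0003,-0.0033,0.0023],[0.0003,-0.0033,0.0023],[0.0003,-0.0033,0.0023],[0.0003,-0.0033,0.0023],[0.0003,-0.0033,0.0023]], "twist": [[0,0,0],[0,0,0],[0,0,0],[0,0,0],[0,0,0],[0,-0.25,-0.36],[0,-0.25,-0.36],[0,-0.25,-0.36],[0,-0.25,-0.36],[0,-0.25,-0.36],[0,-0.25,-0.36],[0,-0.25,-0.36]]}}

```text
clock: 9.05
tcp_pos: [540.4, 205.0, 5.7]
eef_rot: [-2.529, 0.141, -0.045]
ft_force: [-1.2, -6.3, 1.0]
gripper_width: 85.0
```

```bash
cat >>h.py <<'E'
b=np.array([549.5,318,1.526])
def chk(fn,views=('top',)):
    from rig import imaging
    s,R=st();a=np.arctan2(R[1,0],R[0,0])+np.pi/2
    c=s['tcp_pos']+44*np.array([np.cos(a),np.sin(a),0]);d=c[:2]-b[:2]
    u=np.array([np.cos(b[2]),np.sin(b[2])]);v=np.array([-u[1],u[0]])
    print('est crate',c.round(1),'a',round(a,3),'in bay',(d@u).round(1),(d@v).round(1),round(a-b[2],3))
    print('fwd in tool',(R.T@[u[0],u[1],0]).round(3),'up',(R.T@[0,0,1]).round(3))
    for n in views:
        p=imaging.camera(n)
        if n=='top': ov(p,[c[0],c[1],a],b,205,150,112,92,7,f'pics/{fn}_top.png')
        else: cv2.imwrite(f'pics/{fn}_{n}.png',p['pixels'][:,:,::-1])
E
python3 - <<'E'
from h import *
chk('a',('top','wrist'))
E
```

```text
t 9.05 tcp [540.4 205.    5.7] F [-1.2 -6.3  1. ] q [ 0.04  0.75  1.95  1.12  0.68 -0.83]
axes x [ 0.994 -0.111  0.   ] y [-0.091 -0.815 -0.572] z [ 0.064  0.569 -0.82 ] xaz -0.112
est crate [545.3 248.8   5.7] a 1.459 in bay -69.4 1.1 -0.067
fwd in tool [-0.067 -0.818  0.571] up [ 0.    -0.572 -0.82 ]
```

View pics/a_top.png

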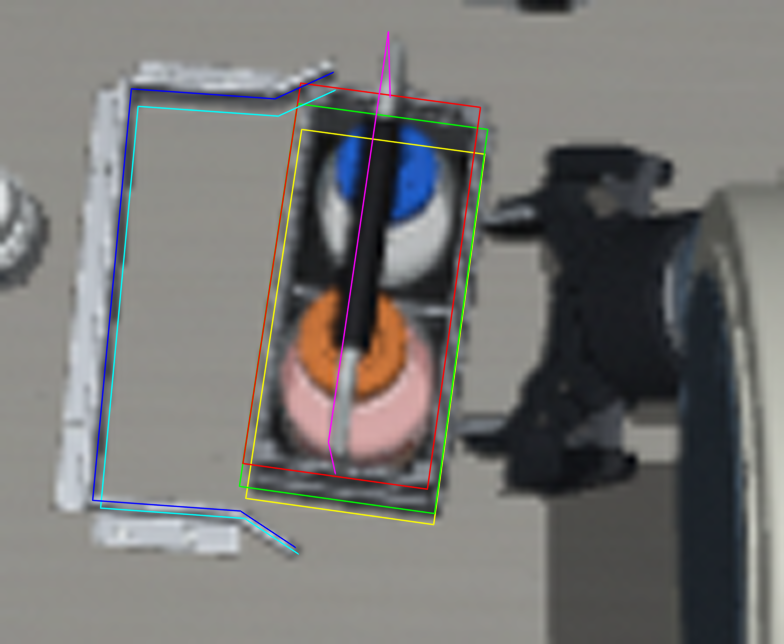

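View pics/a_wrist.png

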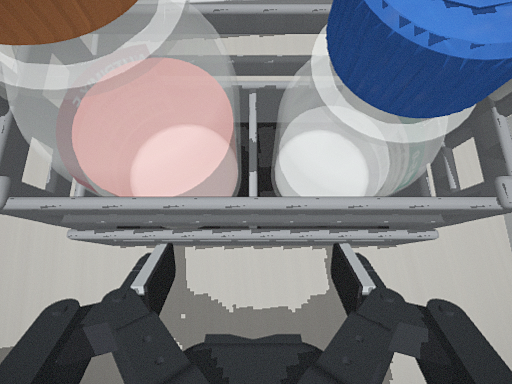

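>>> {"api": "jog_arm", "payload": {"travel": [[0.0003,-0.0033,0.0023],[0.0003,-0.0033,0.0023],[0.0003,-0.0033,0.0023],[0.0003,-0.0033,0.0023],[0.0003,-0.0033,0.0023],[0.0003,-0.0033,0.0023],[0.0003,-0.0033,0.0023],[0.0003,-0.0033,0.0023],[0.0003,-0.0033,0.0023]], "twist": [[0,-0.25,-0.36],[0,-0.25,-0.36],[0,-0.25,-0.36],[0,-0.25,-0.36],[0,-0.25,-0.36],[0,-0.25,-0.36],[0,-0.25,-0.36],[0,-0.25,-0.36],[0,-0.25,-0.36]]}}

```text
clock: 10.05
tcp_pos: [546.0, 241.0, 5.8]
eef_rot: [-2.531, 0.054, -0.018]
ft_force: [-0.6, -6.2, 0.7]
gripper_width: 85.3
```

```bash
python3 - <<'E'
from h import *
chk('b',('top','wrist'))
E
```

```text
t 10.05 tcp [546.  241.    5.8] F [-0.6 -6.2  0.7] q [ 0.11  0.76  1.9   1.08  0.7  -0.79]
axes x [ 0.999 -0.043  0.001] y [-0.035 -0.819 -0.573] z [ 0.025  0.572 -0.82 ] xaz -0.043
est crate [547.9 284.9   5.8] a 1.528 in bay -33.1 0.1 0.002
fwd in tool [ 0.002 -0.82   0.573] up [ 0.001 -0.573 -0.82 ]
```

View pics/b_top.png

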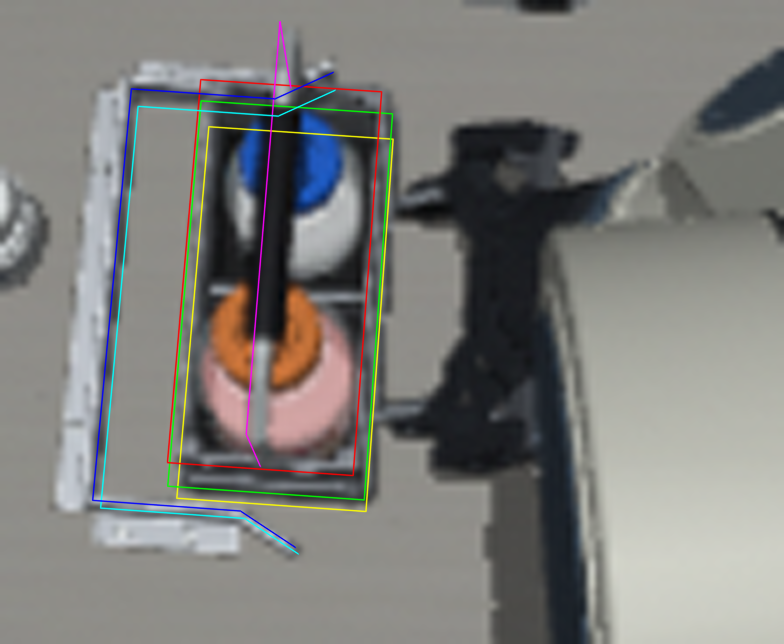

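View pics/b_wrist.png

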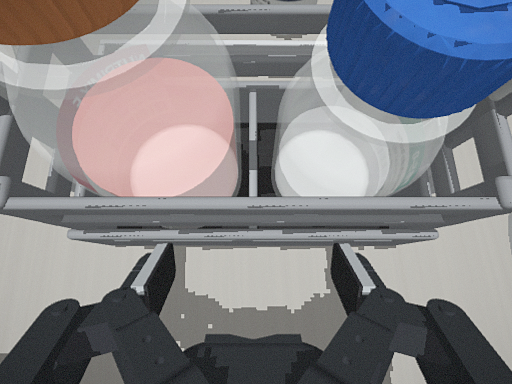

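>>> {"api": "jog_arm", "payload": {"travel": [[0,-0.0033,0.0023],[0,-0.0033,0.0023],[0,-0.0033,0.0023],[0,-0.0033,0.0023],[0,-0.0033,0.0023],[0,-0.0033,0.0023],[0,-0.0033,0.0023]], "twist": [[0,0,0],[0,0,0],[0,0,0],[0,0,0],[0,0,0],[0,0,0],[0,0,0]]}}

```text
clock: 10.85
tcp_pos: [547.0, 269.2, 5.8]
eef_rot: [-2.531, 0.054, -0.017]
ft_force: [-0.1, -6.0, -0.9]
gripper_width: 84.9
```

>>> {"api": "jog_arm", "payload": {"travel": [[0,-0.0012,0.0009],[0,-0.0012,0.0009]], "twist": [[0,0,0],[0,0,0]]}}

```text
clock: 11.05
tcp_pos: [547.1, 272.2, 5.8]
eef_rot: [-2.531, 0.054, -0.017]
ft_force: [-0.6, -7.2, 0.5]
gripper_width: 84.9
```

```bash
python3 - <<'E'
from h import *
chk('c',('top','side'))
E
```

```text
t 11.05 tcp [547.1 272.2   5.8] F [-0.6 -7.2  0.5] q [ 0.16  0.77  1.89  1.11  0.68 -0.75]
axes x [ 0.999 -0.043  0.   ] y [-0.035 -0.819 -0.573] z [ 0.025  0.572 -0.82 ] xaz -0.043
est crate [548.9 316.1   5.8] a 1.528 in bay -1.9 0.5 0.002
fwd in tool [ 0.002 -0.82   0.573] up [ 0.    -0.573 -0.82 ]
```

View pics/c_top.png

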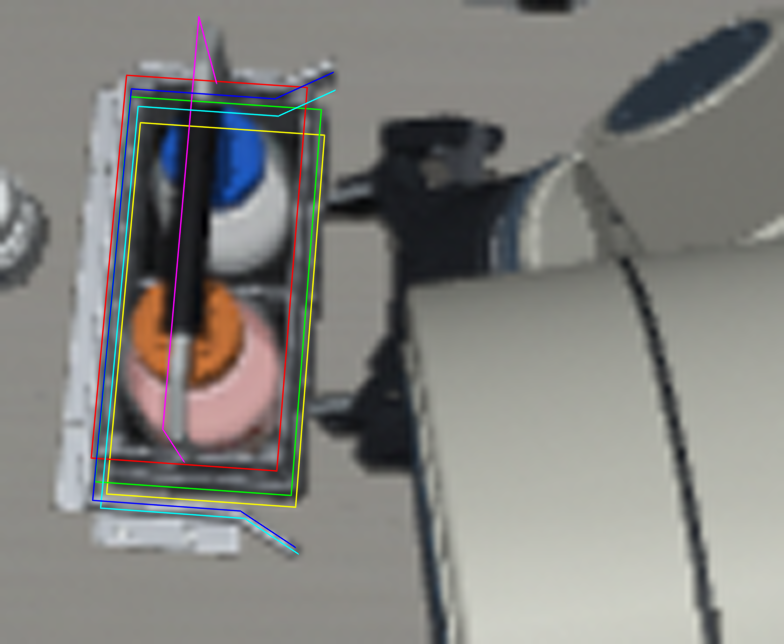

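>>> {"api": "jog_arm", "payload": {"travel": [[0,-0.0012,0.0009],[0,-0.0012,0.0009]], "twist": [[0,0,0],[0,0,0]]}}

```text
clock: 11.35
tcp_pos: [547.3, 275.1, 5.8]
eef_rot: [-2.531, 0.054, -0.018]
ft_force: [-0.4, -7.8, 0.7]
gripper_width: 85.1
```

>>> {"api": "jog_arm", "payload": {"travel": [[0,-0.0008,0.0006]], "twist": [[0,0,0]]}}

```text
clock: 11.45
tcp_pos: [547.4, 276.1, 5.8]
eef_rot: [-2.531, 0.054, -0.018]
ft_force: [-0.6, -7.5, 0.5]
gripper_width: 85.2
```

>>> {"api": "jog_arm", "payload": {"travel": [[0,-0.0008,0.0006]], "twist": [[0,0,0]]}}

```text
clock: 11.55
tcp_pos: [547.4, 277.0, 5.8]
eef_rot: [-2.531, 0.054, -0.018]
ft_force: [-1.0, -7.8, 1.8]
gripper_width: 84.9
```

>>> {"api": "jog_arm", "payload": {"travel": [[0,-0.0008,0.0006]], "twist": [[0,0,0]]}}

```text
clock: 11.65
tcp_pos: [547.5, 277.9, 5.7]
eef_rot: [-2.531, 0.054, -0.018]
ft_force: [-2.1, -11.9, 3.2]
gripper_width: 85.3
```

>>> {"api": "jog_arm", "payload": {"travel": [[0,-0.0008,0.0006]], "twist": [[0,0,0]]}}

```text
clock: 11.75
tcp_pos: [547.5, 278.2, 5.6]
eef_rot: [-2.532, 0.054, -0.018]
ft_force: [-3.2, -19.8, 9.2]
gripper_width: 84.9
```

```bash
python3 - <<'E'
from h import *
chk('d',('top','wrist'))
E
```

```text
t 11.75 tcp [547.5 278.2   5.6] F [ -3.2 -19.8   9.2] q [ 0.17  0.77  1.89  1.11  0.67 -0.75]
axes x [ 0.999 -0.043  0.001] y [-0.035 -0.82  -0.572] z [ 0.025  0.571 -0.82 ] xaz -0.043
est crate [549.4 322.1   5.6] a 1.528 in bay 4.1 0.3 0.002
fwd in tool [ 0.002 -0.82   0.572] up [ 0.001 -0.572 -0.82 ]
```

View pics/d_top.png

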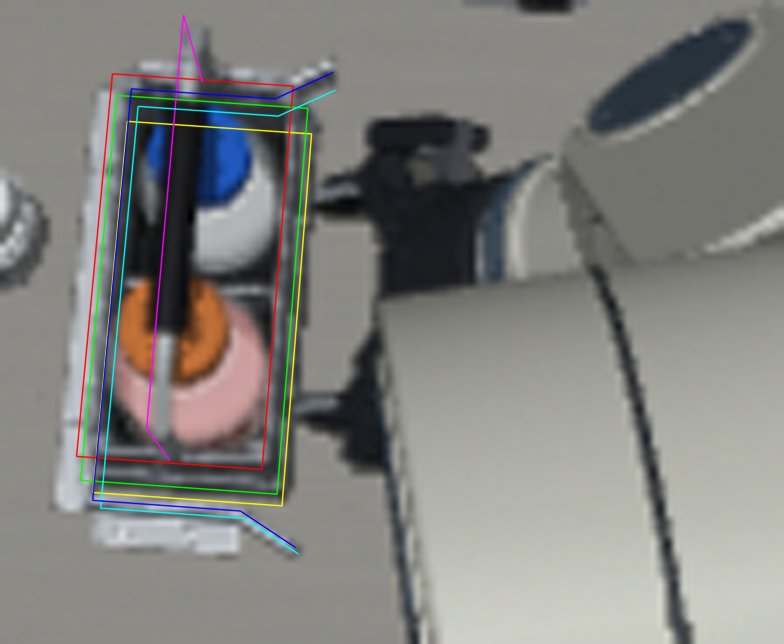

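>>> {"api": "jog_arm", "payload": {"travel": [[0,0.0016,-0.0011],[0,0.0033,-0.0023],[0,0.0082,-0.0057],[0,0.0164,-0.0115],[0,0.0246,-0.0172],[0,0.0246,-0.0172],[0,0,0],[0,-0.0172,-0.0246],[0,-0.0172,-0.0246],[0,-0.0172,-0.0246],[0,0,0]], "twist": [[0,0,0],[0,0,0],[0,0,0],[0,0,0],[0,0,0],[0,0,0],[0,0,0],[0,0,0],[0,0,0],[0,0,0],[0,0,0]]}}

```text
clock: 12.95
tcp_pos: [545.5, 184.2, 99.3]
eef_rot: [-2.529, 0.051, -0.025]
ft_force: [1.1, -0.5, -0.6]
gripper_width: 84.6
```

```bash
python3 - <<'E'
from h import *
from rig import imaging
s,R=st()
c=[549.5,318,1.526]
p=imaging.camera('wrist');cv2.imwrite('pics/e_w0.png',p['pixels'][:,:,::-1]);ov(p,c,b,110,0,280,220,2.8,'pics/e_w.png')
p=imaging.camera('top');ov(p,c,b,205,150,112,92,7,'pics/e_t.png')
p=imaging.camera('side');ov(p,c,b,180,110,110,140,4,'pics/e_s.png')
E
```

```text
t 12.95 tcp [545.5 184.2  99.3] F [ 1.1 -0.5 -0.6] q [-0.    0.59  1.92  0.89  0.83 -0.65]
axes x [ 0.999 -0.042  0.006] y [-0.031 -0.818 -0.574] z [ 0.029  0.574 -0.819] xaz -0.042
```

View pics/e_w.png

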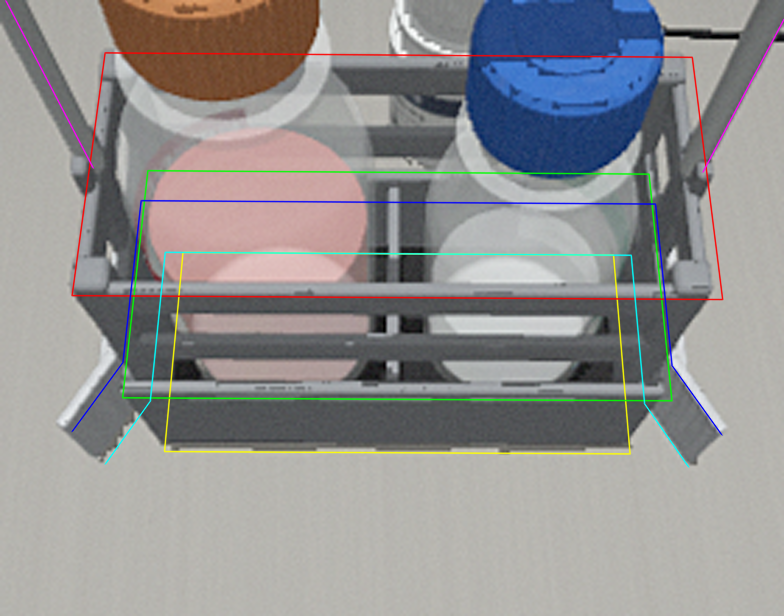

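View pics/e_t.png

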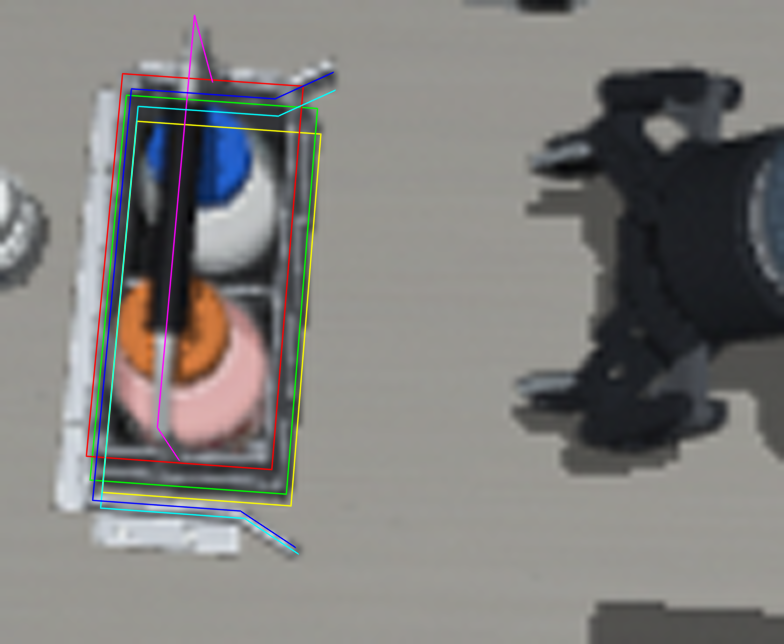

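View pics/e_s.png

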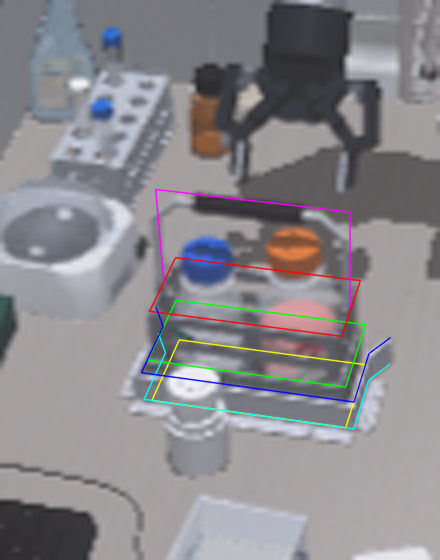

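```bash
python3 - <<'E'
from rig import ticket,bot
print(ticket.job_done(), bot.read_state()['clock'])
E
```

```text
the job is handed in; nothing more can be done
the job is handed in; nothing more can be done
```

I pushed the crate into the bay and up against the back stop. Both bottles are still standing, and the job is handed in. It took about 13 s of the 54 s, and no verdict was reported.

- **Push:** I used the open fingers with the gripper leaned back about 35° to stay clear of the slatted top. Contact was at about 20 mm on the base band, at about 40 mm/s. The crate turned about 0.12 rad on the way in to square up with the bay.
- **Forces:** The push took 6 to 10 N. It rose to about 20 N at the stop, where the fingers stopped advancing. I then backed the gripper straight out and raised it. The tool ended about 90 mm from the crate face, with the measured force back near zero.
- **Last checks:** The final wrist picture put the crate within about 2 mm of fully home. It was square to the bay to about 0.01 rad, centred between the cheeks and flat. The bystanders in the last pictures, including the brown and white bottles, looked unmoved by eye; I did not measure them.
- **Disagreements:** My running estimate from the tool position ended 4 mm past home, because it assumed a contact offset about 2 to 4 mm too large. The side and top outlines also differed from the pictures by a few millimetres, so I relied on the wrist picture and the force rise at the stop.

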